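Put the groceries away by lamplight

TASK

First switch on the lamp on the hob board by pulling its knob out until it clicks. With the lamp on, sort the things on the worktop to its left: every tomato and lemon into the wooden crate, every spice jar and the salt shaker into the blue caddy, resting right inside; leave the mug, the flat tin and the pasta jar where they are. When all are put away, switch the lamp off by pushing the knob fully home.

Things in the scene. Friction and masses are not known exactly. Their poses are not given: they have to be found in the camera images.
- tomato_1_mid (a point): centre of a red tomato, 56 x 58 mm across and 62 mm tall, about 31 mm up; z axis runs to its stalk; belongs in the wooden crate; may be absent. It can roll when knocked.
- tomato_2_mid (a point): centre of a red tomato, 56 x 58 mm across and 62 mm tall, about 31 mm up; z axis runs to its stalk; belongs in the wooden crate; may be absent. It can roll when knocked.
- lemon_mid (a point): centre of a yellow lemon, 72 mm long along its own x axis, 57 mm across (y) and 58 mm tall; pinch it across the 57 mm; belongs in the wooden crate; may be absent. It can roll when knocked.
- spice_1_mid (a point): centre of a round spice jar with a black lid and a label with blue on it, 41 mm diameter, 105 mm tall, standing at the start; z axis runs up to the lid; belongs in the blue caddy, standing or lying; may be absent
- spice_2_mid (a point): centre of a round spice jar with a black lid and a black-and-white label, 41 mm diameter, 105 mm tall, standing at the start; z axis runs up to the lid; belongs in the blue caddy, standing or lying; may be absent
- salt_mid (a point): centre of a round glass salt shaker with a pale grey top, 44 mm diameter (34 mm across its cap, the top 24 mm), 90 mm tall, standing at the start; z axis runs up to the cap; belongs in the blue caddy, standing or lying; may be absent
- crate_in (a point): centre of the inner floor of the brown wooden crate: an open box fixed on the board, outside 145 mm (x) by 225 mm (y, its long side) by 50 mm high, walls and floor 6 mm thick (inside 133 x 213 mm, walls rise 44 mm above this point), turned at most about 0.07 rad. For tomatoes and lemons. The two bins stand side by side and may be swapped.
- caddy_in (a point): centre of the inner floor of the blue plastic caddy: an open box fixed on the board, outside 145 mm (x) by 225 mm (y, its long side) by 50 mm high, walls and floor 6 mm thick (inside 133 x 213 mm, walls rise 44 mm above this point), turned at most about 0.07 rad. For spice jars and the salt shaker. The two bins stand side by side and may be swapped.
- knob_grip (a point): centre of the lamp knob's black round head, which moves with it: 36 mm diameter, 20 mm thick along its level axis, 57 mm above the worktop. Its x axis points away from the robot into the lamp; pull along -x, push along +x. Pushed home, 24 mm of thin shaft is free between head and lamp front. Pinch it from above, fingers on its left and right sides
- lamp: grey lamp fixed on the board, turned up to 0.2 rad; origin under it, x away from the robot. Its base, 120 (x) x 180 mm and 63 mm high, reaches from x -40 to +80 mm; the knob is on the front (-x) face, 42 mm up; a light bar on two posts stands 60 mm behind the origin, 134 mm behind the knob's head, its top 207 mm up
- lamp_knob (a joint): travel of the lamp's knob in m: 0 pushed home (off), 0.020 pulled out to its detent (on; a red band on the shaft shows). A spring detent holds it at either end and snaps it over past the half-way point; takes about 6 N either way
- hob_cover: fixed bamboo board on the hob that carries bins and lamp, 460 x 520 mm, its top is 15 mm above the worktop; origin under its centre. To its left a wall cabinet hangs 0.5 m above the back of the worktop (x over 0.75 m, y 0 to 0.63 m): keep the wrist out from under it when swinging from the lamp to the items
- mug: green mug, 86 mm diameter, 96 mm tall, origin under it; leave alone
- fish_tin: flat tin, 86 mm diameter, 40 mm tall, origin under it; leave alone
- pasta_jar: glass jar with yellow lid, 84 mm diameter, 142 mm tall, origin under it; leave alone
Mind the look-alikes: they are no part of the job. Leave any purple or red look-alike of the part that bears spice_2_mid alone.

How it is judged:
By the outcome, as a careful person would: the job done as asked, in the order asked, and still so for the second after the job is handed in, with the robot touching nothing.
Of tomato_1, spice_1, tomato_2, salt, lemon, spice_2 only 5 to 6 are there at a start; the rules pass over those that are not, and their reading is None.
At some moment in a run one of tomato_1, tomato_2, lemon may be knocked a few centimetres aside while the robot is not near it.
Once in a run the grip may slacken for a moment while it holds something.
It also fails if it takes over 192 s, if anything falls off the work surface, if the arm or the gripper's body presses on something with over 40 N, if the wrist force passes 120 N, or if a joint passes its speed limit or range.

ROBOT

A 6-joint arm with a two-finger parallel gripper is mounted at the origin on a cart in front of the work surface, level with it; the furniture and walls round the work are solid. World frame = base frame: x ahead of the robot, y to its left, z up, the work surface at z = 0. Lengths are in m, angles in degrees, forces in N, time in s.
With the tool pointing down it reaches from about 0.35 to 0.85 m from the base axis. Payload 8.1 kg.
Tool frame: the origin (TCP) lies at the centre of the arm's flange, where the gripper is bolted on; the fingertips stand ahead of it and the grasp point (between the pads) lies 155 mm ahead of it (tip_reach is the z of the fingertips in the tool frame, in m); z points along the fingers, y is the line along which they close (so a half turn about z gives the same grasp; the last joint's range is limited). The gripper opens to 85 mm and grips with 20 to 120 N. Pads are 22 mm wide; open, the fingers measure 114 mm over their backs; the gripper's body (76 mm by 85 mm) begins 54 mm behind the grasp point. The pads swing forward as they close: fully open they stand 13 mm farther back than shut.
Start: joints at [-78.404, 7.471, 85.268, -0, 87.261, -4.893], TCP at [0.17, -0.575, 0.405] pointing down, gripper open.
Joint ranges: [-169.43, 169.43], [-51.17, 129.36], [1.28, 143.12], [-76.62, 256.62], [0, 156.53], [-152.29, 152.29]. Speed limits (degrees/s): [136.94, 136.94, 159.86, 180, 180, 180].

INTERFACE

Orientations are given as a 3x3 rotation matrix whose columns are the frame's x, y, z axes.
In Python, from cell import read_state, camera, get_calibration, hand_in, tip_reach gives the robot as it stands. The module is installed in compiled form; this text tells all that it offers.
- The arm moves only by the tool servo_tool, never from a script. Its argument "rows" is a list of rows, each a list of 3 entries, a list of its own where there are three numbers: the turn, a rotation vector about the tool's x, y, z as a fraction of full scale, then the shift along the tool's x, y, z as a fraction of full scale, then the opening, from 0 (shut) to 1 (fully open). In form: [[[wx, wy, wz], [tx, ty, tz], claw], ...]. A call has 1 to 12 rows; each row shifts and turns the commanded pose from where the row before left it, along the tool's axes as they then stand; what a row does not reach is not made up. Full scale, the value 1, is 0.025 m for a shift and 4 degrees for a turn. A row lasts 1/12 s, in which the tool goes at most 41.7 mm and 7.16 degrees, less where a joint would pass 70% of its speed; a pose out of reach is approached as far as the arm can. A call with a number of a shift or a turn outside -1 to 1 is refused whole. A call with a gripper value outside its range is refused whole. The fingers move at their own pace and stop on an object; "force" is the grip in N (left out, the last holds). Time passes only in rows, so rows that do not move let the fingers close. It gives the time, the measured TCP pose, the force, the opening and the grip force at its end, in the units of the state.
- read_state(): the state, without advancing time (a new reading comes with each control period).
- camera(name): name is "scene" or "top"; returns the picture (480x640x3 uint8, red, green, blue); there is no depth.
- get_calibration(name): a dict with "camera_matrix" (3x3 intrinsics, pixels), "camera_from_world" (4x4, takes a point from world to camera coordinates). Camera axes: x right, y down, z forward; pixel columns grow to the right and rows downward; lengths in m; the calibration is good to about 2 mm. A picture is of the moment at which its call begins. get_calibration takes no time and is no camera call.
- hand_in(): hands the job in; it is judged then, once.
The state is a dict: "t": time; "q": joint angles; "qvel": joint speeds; "joint_efforts": joint torques, N m; "position": TCP position; "ee_rot": TCP orientation; "contact_force": force on the tool from outside, world axes, zero at the start; "torque": the same for the moment, N m; "opening": finger opening in m; "grip_force": force on a finger pad.
Only numpy, scipy, OpenCV 4.12 (cv2) and the standard library are available. Lean on these libraries where they do the work, as an engineer would, in place of code of your own. Each camera call takes 0.05 s, during which the arm holds its last target. There are 200 camera calls.

## Working session

There is one attempt and no reset: what is moved stays moved. The work goes in short steps, Python scripts to look and compute and a tool call to move; the robot and the scene stay as the last step left them, time stands still between calls to the robot, and variables do not carry over. Pictures are saved under pics/ and viewed, at most 14 in all, crops included, and the job is handed in when it is done.

Besides the shell and the picture viewer there is one more tool, called after "Emit:" in YAML: its name, and indented under it one key for each argument. servo_tool: Moves the arm, as the interface text tells. Shift numbers are shares of 0.025 m and turn numbers shares of 4 degrees, none past 1 either way. Its arguments: {"type":"object","properties":{"rows":{"type":"array","items":{"type":"array"}},"force":{"type":"number"}},"required":["rows"]}

```bash
mkdir -p pics; python3 - <<'E'
from cell import *
import cv2,numpy as np
print(read_state()); print(tip_reach() if callable(tip_reach) else tip_reach)
for n in("scene","top"):
    cv2.imwrite(f"pics/{n}0.png",camera(n)[:,:,::-1]); c=get_calibration(n); print(np.round(c["camera_matrix"],1).tolist(),np.round(c["camera_from_world"],4).tolist())
E
```

```text
{'t': 0.0, 'q': array([-7.84035335e+01,  7.51622972e+00,  8.53304237e+01, -1.74186870e-03,
        8.72611387e+01, -4.89197258e+00]), 'qvel': array([-0.09811825, -0.02960971, -0.03696672,  0.01791177,  0.05878211,
       -0.01084539]), 'joint_efforts': array([-2.82697212e-03, -5.69395173e+01, -5.00560462e+01, -6.62418315e-04,
        1.45097214e-02,  2.37027422e-05]), 'position': array([ 0.17027297, -0.57508975,  0.40362146]), 'ee_rot': array([[ 9.58876629e-01,  2.83822909e-01, -4.07926513e-04],
       [ 2.83823172e-01, -9.58874879e-01,  1.83682088e-03],
       [ 1.30181360e-04, -1.87706361e-03, -9.99998230e-01]]), 'contact_force': array([0.03668835, 0.36971758, 0.00086564]), 'torque': array([-0.01305939, -0.02501689, -0.06054768]), 'grip_force': 0.0, 'opening': 0.08517920290182628}
0.1734
[[561.4, 0.0, 327.3], [0.0, 561.4, 231.7], [0.0, 0.0, 1.0]] [[-0.4533, -0.8913, -0.0144, 0.2605], [-0.6481, 0.3406, -0.6811, 0.3448], [0.612, -0.2994, -0.732, 1.102], [0.0, 0.0, 0.0, 1.0]]
[[462.3, 0.0, 319.0], [0.0, 462.3, 239.1], [0.0, 0.0, 1.0]] [[0.0177, -0.9998, -0.0136, 0.044], [-0.9855, -0.0152, -0.169, 0.4837], [0.1687, 0.0164, -0.9855, 1.3284], [0.0, 0.0, 0.0, 1.0]]
```

View pics/scene0.png

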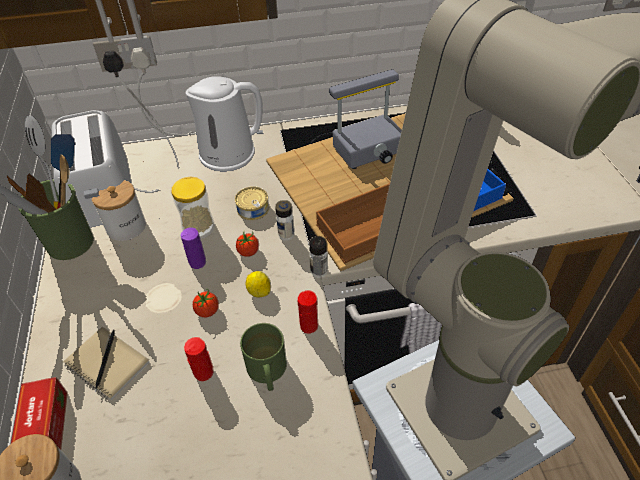

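View pics/top0.png

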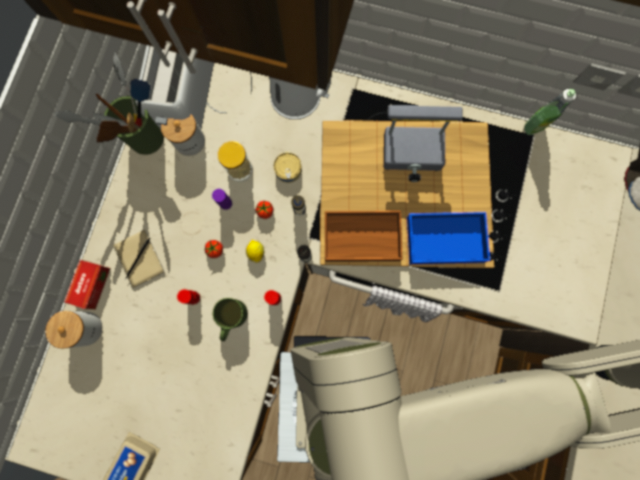

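The scene view shows tomatoes at (247,244) and (205,303), the lemon at (258,284), and black-lidded jars at (285,218) and (318,255). Red and purple look-alikes are present, and I see no salt shaker. In the top view the crate is at (362,236), the caddy at (448,238) and the knob at (415,172). I'll zoom in next.

```bash
cat > h.py <<'E'
from cell import *
import cv2,numpy as np
def px2w(n,u,v,z):
    c=get_calibration(n);K=np.array(c["camera_matrix"]);T=np.array(c["camera_from_world"])
    R,t=T[:3,:3],T[:3,3];d=R.T@np.linalg.inv(K)@[u,v,1];o=-R.T@t
    return o+d*(z-o[2])/d[2]
def w2px(n,p):
    c=get_calibration(n);K=np.array(c["camera_matrix"]);T=np.array(c["camera_from_world"])
    q=K@(T[:3,:3]@np.array(p)+T[:3,3]);return q[:2]/q[2]
def crop(n,out,u0,v0,u1,v1,s,img=None):
    if img is None: img=camera(n)
    cv2.imwrite(out,cv2.resize(img[v0:v1,u0:u1,::-1],None,fx=s,fy=s,interpolation=cv2.INTER_CUBIC))
E
python3 - <<'E'
from h import *
a=cv2.imread("pics/top0.png")[:,:,::-1];b=cv2.imread("pics/scene0.png")[:,:,::-1]
crop("","pics/c1.png",170,95,500,295,2.4,a)
crop("","pics/c2.png",170,110,430,310,3,b)
E
```

```text
(no output)
```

View pics/c1.png

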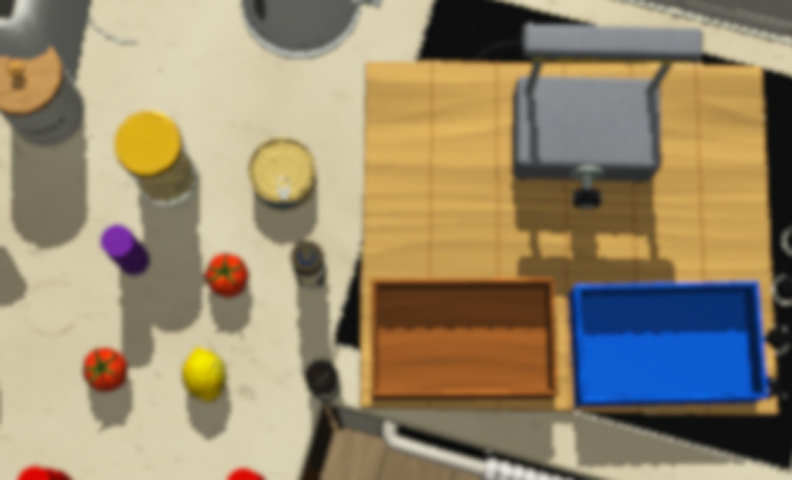

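View pics/c2.png

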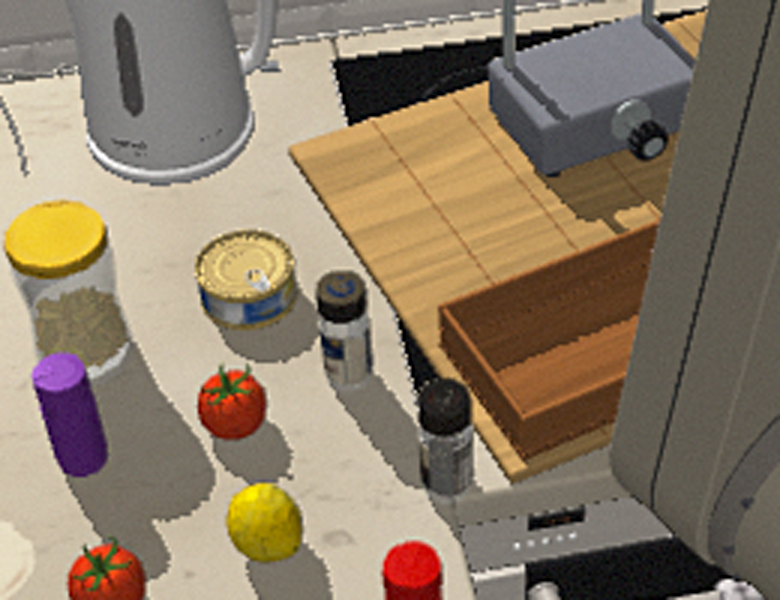

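The crops show both jars are spice jars, blue label in front of the tin and black-and-white nearer the robot. There's no salt shaker. Converting crop pixels to world positions.

```bash
python3 - <<'E'
from h import *
def A(x,y,z): return np.round(px2w("top",170+x/2.4,95+y/2.4,z),3)
def B(x,y,z): return np.round(px2w("scene",170+x/3,110+y/3,z),3)
for k,(a,za,b,zb) in dict(tomA=((228,275),.031,(232,404),.031),tomB=((105,370),.031,(107,580),.031),lemon=((204,373),.029,(265,522),.029),spBlue=((307,257),.105,(342,287),.105),spBW=((321,377),.105,(446,396),.105)
 ,tin=((282,170),.04,(246,263),.04),pasta=((148,142),.142,(57,232),.142),knob=((587,196),.06,(648,140),.057)).items(): print(k,A(*a,za),B(*b,zb))
print("purple",A(117,242,.1),B(61,370,.1),"spb base",B(350,382,0.003),"spBW base",B(446,488,.003))
print("crate rim",[A(x,y,.065)[:2] for x,y in((374,281),(553,280),(551,398),(373,398))])
print("caddy rim",[A(x,y,.065)[:2] for x,y in((573,286),(758,284),(767,400),(578,405))])
print("lamp front top",A(513,167,.078),A(658,168,.078),"back",A(518,78,.078),A(660,80,.078))
print("mug/red", [np.round(px2w("top",*p,z),3) for p,z in(((230,313),.096),((272,297),.1),((187,297),.1))])
E
```

```text
tomA [0.573 0.217 0.031] [0.567 0.221 0.031]
tomB [0.449 0.366 0.031] [0.447 0.367 0.031]
lemon [0.448 0.243 0.029] [0.445 0.242 0.029]
spBlue [0.579 0.113 0.105] [0.577 0.113 0.105]
spBW [0.434 0.093 0.105] [0.434 0.092 0.105]
tin [0.709 0.152 0.04 ] [0.706 0.152 0.04 ]
pasta [0.707 0.303 0.142] [0.705 0.302 0.142]
knob [ 0.673 -0.23   0.06 ] [ 0.669 -0.229  0.057]
purple [0.595 0.343 0.1  ] [0.6  0.34 0.1 ] spb base [0.569 0.118 0.003] spBW base [0.43  0.097 0.003]
crate rim [array([0.56 , 0.033]), array([ 0.564, -0.186]), array([ 0.419, -0.182]), array([0.416, 0.032])]
caddy rim [array([ 0.557, -0.21 ]), array([ 0.563, -0.435]), array([ 0.421, -0.44 ]), array([ 0.411, -0.214])]
lamp front top [ 0.703 -0.136  0.078] [ 0.704 -0.314  0.078] back [ 0.82  -0.143  0.078] [ 0.819 -0.32   0.078]
mug/red [array([0.262, 0.294, 0.096]), array([0.308, 0.179, 0.1  ]), array([0.304, 0.416, 0.1  ])]
```

Emit:
servo_tool:
  rows:
    - [[0,0,1],[0,0,0],1]
    - [[0,0,1],[0,0,0],1]
    - [[0,0,1],[0,0,0],1]
    - [[0,0,1],[0,0,0],1]
    - [[0,0,0.12],[0,0,0],1]
  force: 40

```text
t: 0.52
position: [0.1703, -0.5752, 0.4041]
ee_rot: [[1.0, -0.003, -0.0], [-0.003, -1.0, 0.001], [-0.0, -0.001, -1.0]]
contact_force: [0.5, 0.4, -0.5]
opening: 0.0852
grip_force: 0.0
```

Emit:
servo_tool:
  rows:
    - [[0,0,0],[1,-0.69,0],1]
    - [[0,0,0],[1,-0.69,0],1]
    - [[0,0,0],[1,-0.69,0],1]
    - [[0,0,0],[1,-0.69,0],1]
    - [[0,0,0],[1,-0.69,0],1]
    - [[0,0,0],[1,-0.69,0],1]
    - [[0,0,0],[1,-0.69,0],1]
    - [[0,0,0],[1,-0.69,0],1]
    - [[0,0,0],[1,-0.69,0],1]
    - [[0,0,0],[1,-0.69,0],1]

```text
t: 1.35
position: [0.4213, -0.4017, 0.4044]
ee_rot: [[1.0, 0.002, -0.0], [0.002, -1.0, 0.0], [-0.0, -0.0, -1.0]]
contact_force: [0.5, -0.6, -0.3]
opening: 0.0854
grip_force: 0.0
```

Emit:
servo_tool:
  rows:
    - [[0,0,0],[1,-0.69,0],1]
    - [[0,0,0],[1,-0.69,0],1]
    - [[0,0,0],[1,-0.69,0],1]
    - [[0,0,0],[1,-0.69,0],1]
    - [[0,0,0],[1,-0.69,0],1]
    - [[0,0,0],[1,-0.69,0],1]
    - [[0,0,0],[1,-0.69,0],1]
    - [[0,0,0],[1,-0.69,0],1]
    - [[0,0,0],[1,-0.69,0],1]
    - [[0,0,0],[1,-0.69,0],1]
    - [[0,0,0],[0,0,0],1]
    - [[0,0,0],[0,0,0],1]

```text
t: 2.35
position: [0.6713, -0.2287, 0.4034]
ee_rot: [[1.0, 0.005, -0.001], [0.005, -1.0, 0.001], [-0.001, -0.001, -1.0]]
contact_force: [-0.3, 0.7, 0.0]
opening: 0.0853
grip_force: 0.0
```

Emit:
servo_tool:
  rows:
    - [[0,0,0],[0,0,1],0.8]
    - [[0,0,0],[0,0,1],0.8]
    - [[0,0,0],[0,0,1],0.8]
    - [[0,0,0],[0,0,1],0.8]
    - [[0,0,0],[0,0,1],0.8]
    - [[0,0,0],[0,0,1],0.8]
    - [[0,0,0],[0,0,1],0.8]
    - [[0,0,0],[0,0,0.6],0.8]
    - [[0,0,0],[0,0,0],0.8]

```text
t: 3.1
position: [0.6677, -0.2303, 0.2095]
ee_rot: [[1.0, -0.0, -0.007], [-0.0, -1.0, 0.003], [-0.007, -0.003, -1.0]]
contact_force: [-0.6, 0.6, -1.1]
opening: 0.0684
grip_force: 0.0
```

```bash
python3 - <<'E'
from h import *
a=camera("top");b=camera("scene")
im=np.hstack([cv2.resize(a[120:220,360:480],(480,400)),cv2.resize(b[100:200,310:390],(320,400))])
cv2.imwrite("pics/k1.png",im[:,:,::-1])
E
```

```text
(no output)
```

View pics/k1.png

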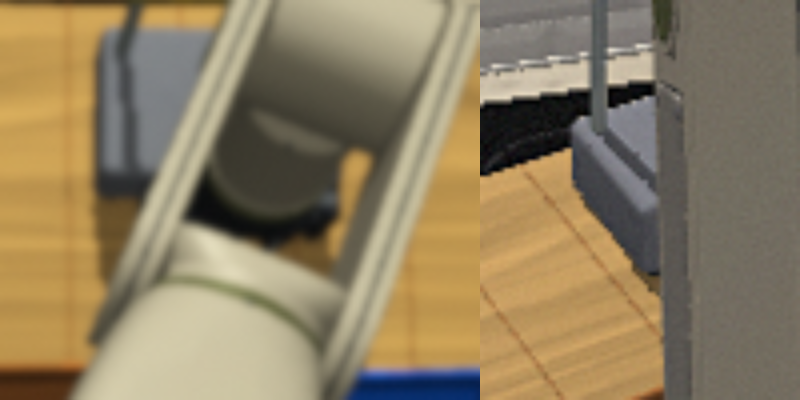

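The arm hides the knob in both views, so I'll close and check the opening (36 mm expected).

Emit:
servo_tool:
  rows:
    - [[0,0,0],[0,0,0],0.2]
    - [[0,0,0],[0,0,0],0.2]
    - [[0,0,0],[0,0,0],0.2]
    - [[0,0,0],[0,0,0],0.2]
    - [[0,0,0],[0,0,0],0.2]
    - [[0,0,0],[0,0,0],0.2]
    - [[0,0,0],[0,0,0],0.2]
    - [[0,0,0],[0,0,0],0.2]
  force: 40

```text
t: 3.87
position: [0.6712, -0.2294, 0.2178]
ee_rot: [[1.0, 0.001, 0.003], [0.001, -1.0, 0.001], [0.003, -0.001, -1.0]]
contact_force: [-4.1, 6.2, 9.7]
opening: 0.0341
grip_force: 39.5
```

Emit:
servo_tool:
  rows:
    - [[0,0,0],[-0.2,0,0],0.2]
    - [[0,0,0],[-0.2,0,0],0.2]
    - [[0,0,0],[-0.2,0,0],0.2]
    - [[0,0,0],[-0.2,0,0],0.2]
    - [[0,0,0],[-0.1,0,0],0.2]
    - [[0,0,0],[0,0,0],0.2]
    - [[0,0,0],[0,0,0],0.2]

```text
t: 4.45
position: [0.6502, -0.2291, 0.2179]
ee_rot: [[1.0, 0.001, 0.008], [0.001, -1.0, 0.0], [0.008, -0.0, -1.0]]
contact_force: [10.0, 6.0, 0.9]
opening: 0.0344
grip_force: 40.9
```

Emit:
servo_tool:
  rows:
    - [[0,0,0],[0,0,0],0.9]
    - [[0,0,0],[0,0,0],0.9]
    - [[0,0,0],[0,0,0],0.9]
    - [[0,0,0],[0,0,0],0.9]
    - [[0,0,0],[0,0,-1],0.9]
    - [[0,0,0],[0,0,-1],0.9]
    - [[0,0,0],[0,0,-1],0.9]
    - [[0,0,0],[0,0,-1],0.9]
    - [[0,0,0],[0,0,-1],0.9]
    - [[0,0,0],[0,0,-1],0.9]
    - [[0,0,0],[-0.2,0,-1],0.9]

```text
t: 5.37
position: [0.6428, -0.2303, 0.3908]
ee_rot: [[1.0, 0.0, 0.0], [0.0, -1.0, -0.0], [0.0, 0.0, -1.0]]
contact_force: [0.3, 0.1, 0.7]
opening: 0.0772
grip_force: 0.0
```

Emit:
servo_tool:
  rows:
    - [[0,0,0],[-0.7,-1,0],1]
    - [[0,0,0],[-0.7,-1,0],1]
    - [[0,0,0],[-0.7,-1,0],1]
    - [[0,0,0],[-0.7,-1,0],1]
    - [[0,0,0],[-0.7,-1,0],1]
    - [[0,0,0],[-0.7,-1,0],1]
    - [[0,0,0],[-0.7,-1,0],1]
    - [[0,0,0],[-0.7,-1,0],1]
    - [[0,0,0],[-0.7,-1,0],1]
    - [[0,0,0],[-0.7,-1,0],1]
    - [[0,0,0],[-0.7,-1,0],1]
    - [[0,0,0],[-0.6,-1,0],1]

```text
t: 6.37
position: [0.4339, 0.0705, 0.3897]
ee_rot: [[1.0, -0.0, 0.0], [-0.0, -1.0, -0.0], [0.0, 0.0, -1.0]]
contact_force: [-0.3, 1.0, 0.9]
opening: 0.0854
grip_force: 0.0
```

```bash
python3 - <<'E'
from h import *
a=camera("top");b=camera("scene");print(read_state()['position'])
im=np.hstack([cv2.resize(a[90:290,170:490],(480,300)),cv2.resize(b[100:200,310:410],(300,300))])
cv2.imwrite("pics/k2.png",im[:,:,::-1])
E
```

```text
[0.43349683 0.07211001 0.38987272]
```

View pics/k2.png

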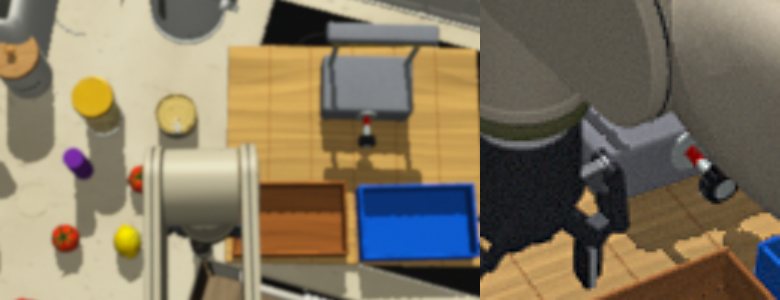

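The red band shows, so the lamp is on. Next is the black-and-white jar.

Emit:
servo_tool:
  rows:
    - [[0,0,0],[0,-0.87,0],0.72]
    - [[0,0,0],[0,0,1],0.72]
    - [[0,0,0],[0,0,1],0.72]
    - [[0,0,0],[0,0,1],0.72]
    - [[0,0,0],[0,0,1],0.72]
    - [[0,0,0],[0,0,1],0.72]
    - [[0,0,0],[0,0,1],0.72]
    - [[0,0,0],[0,0,0.6],0.72]
    - [[0,0,0],[0,0,0],0.72]

```text
t: 7.22
position: [0.4335, 0.0907, 0.221]
ee_rot: [[1.0, -0.0, -0.006], [-0.0, -1.0, -0.001], [-0.006, 0.001, -1.0]]
contact_force: [0.0, -1.0, -1.2]
opening: 0.0614
grip_force: 0.0
```

Emit:
servo_tool:
  rows:
    - [[0,0,0],[0,0,0],0.2]
    - [[0,0,0],[0,0,0],0.2]
    - [[0,0,0],[0,0,0],0.2]
    - [[0,0,0],[0,0,0],0.2]
    - [[0,0,0],[0,0,0],0.2]
    - [[0,0,0],[0,0,0],0.2]
    - [[0,0,0],[0,0,0],0.2]
    - [[0,0,0],[0,0,0],0.2]
  force: 50

```text
t: 7.88
position: [0.4358, 0.0915, 0.2257]
ee_rot: [[1.0, 0.0, 0.002], [0.0, -1.0, 0.0], [0.002, -0.0, -1.0]]
contact_force: [-0.5, -0.5, 5.4]
opening: 0.0401
grip_force: 50.3
```

Emit:
servo_tool:
  rows:
    - [[0,0,0],[0,0,-1],0.2]
    - [[0,0,0],[0,0,-1],0.2]
    - [[0,0,0],[0,0,-1],0.2]
    - [[0,0,0],[0,0,-1],0.2]
    - [[0,0,0],[0.14,0.9,0],0.2]
    - [[0,0,0],[0.14,1,0],0.2]
    - [[0,0,0],[0.14,1,0],0.2]
    - [[0,0,0],[0.14,1,0],0.2]
    - [[0,0,0],[0.14,1,0],0.2]
    - [[0,0,0],[0.14,1,0],0.2]

```text
t: 8.72
position: [0.456, -0.0571, 0.3245]
ee_rot: [[1.0, 0.0, -0.0], [0.0, -1.0, 0.0], [-0.0, -0.0, -1.0]]
contact_force: [0.2, 0.7, -1.3]
opening: 0.0398
grip_force: 50.3
```

Emit:
servo_tool:
  rows:
    - [[0,0,0],[0.14,1,0],0.2]
    - [[0,0,0],[0.14,1,0],0.2]
    - [[0,0,0],[0.14,1,0],0.2]
    - [[0,0,0],[0.14,1,0],0.2]
    - [[0,0,0],[0.14,1,0],0.2]
    - [[0,0,0],[0.14,1,0],0.2]
    - [[0,0,0],[0.14,1,0],0.2]
    - [[0,0,0],[0.14,1,0],0.2]
    - [[0,0,0],[0.14,0.8,0],0.2]
    - [[0,0,0],[0,0,0],0.2]

```text
t: 9.55
position: [0.4877, -0.2792, 0.3245]
ee_rot: [[1.0, -0.002, -0.0], [-0.002, -1.0, -0.001], [-0.0, 0.001, -1.0]]
contact_force: [1.1, 0.2, -1.8]
opening: 0.0397
grip_force: 50.4
```

Emit:
servo_tool:
  rows:
    - [[0,0,0],[0,0,1],0.2]
    - [[0,0,0],[0,0,1],0.2]
    - [[0,0,0],[0,0,0.5],0.2]
    - [[0,0,0],[0,0,0.3],0.2]
    - [[0,0,0],[0,0,0.15],0.2]
    - [[0,0,0],[0,0,0],0.2]
    - [[0,0,0],[0,0,0],0.2]

```text
t: 10.13
position: [0.4882, -0.2761, 0.252]
ee_rot: [[1.0, 0.0, 0.001], [0.0, -1.0, -0.001], [0.001, 0.001, -1.0]]
contact_force: [0.6, 0.7, -0.9]
opening: 0.0397
grip_force: 50.4
```

Emit:
servo_tool:
  rows:
    - [[0,0,0],[0,0,0],0.75]
    - [[0,0,0],[0,0,0],0.75]
    - [[0,0,0],[0,0,0],0.75]
    - [[0,0,0],[0,0,0],0.75]
    - [[0,0,0],[0,0,0],0.75]
    - [[0,0,0],[0,0,-0.5],0.75]
    - [[0,0,0],[0,0,-1],0.75]
    - [[0,0,0],[0,0,-1],0.75]
    - [[0,0,0],[0,0,-1],0.75]
    - [[0,0,0],[0,0,-1],0.75]

```text
t: 10.97
position: [0.4876, -0.2759, 0.3657]
ee_rot: [[1.0, 0.0, 0.0], [0.0, -1.0, -0.0], [0.0, 0.0, -1.0]]
contact_force: [0.5, 0.6, 0.9]
opening: 0.064
grip_force: 0.0
```

Emit:
servo_tool:
  rows:
    - [[0,0,0],[0.22,-1,0],0.75]
    - [[0,0,0],[0.22,-1,0],0.75]
    - [[0,0,0],[0.22,-1,0],0.75]
    - [[0,0,0],[0.22,-1,0],0.75]
    - [[0,0,0],[0.22,-1,0],0.75]
    - [[0,0,0],[0.22,-1,0],0.75]
    - [[0,0,0],[0.22,-1,0],0.75]
    - [[0,0,0],[0.22,-1,0],0.75]
    - [[0,0,0],[0.22,-1,0],0.75]
    - [[0,0,0],[0.22,-1,0],0.75]
    - [[0,0,0],[0.22,-1,0],0.75]
    - [[0,0,0],[0.22,-1,0],0.75]

```text
t: 11.97
position: [0.5538, 0.0253, 0.3647]
ee_rot: [[1.0, 0.0, 0.001], [0.0, -1.0, -0.0], [0.001, 0.0, -1.0]]
contact_force: [1.0, -0.0, -0.1]
opening: 0.0638
grip_force: 0.0
```

Emit:
servo_tool:
  rows:
    - [[0,0,0],[0.22,-1,0],0.75]
    - [[0,0,0],[0.22,-1,0],0.75]
    - [[0,0,0],[0.22,-1,0],0.75]
    - [[0,0,0],[0.18,-0.8,0],0.75]
    - [[0,0,0],[0,0,0],0.75]

```text
t: 12.38
position: [0.5749, 0.1224, 0.3646]
ee_rot: [[1.0, 0.003, 0.001], [0.003, -1.0, 0.002], [0.001, -0.002, -1.0]]
contact_force: [-0.3, -0.2, -0.5]
opening: 0.0637
grip_force: 0.0
```

```bash
python3 - <<'E'
from h import *
a=camera("top");b=camera("scene");print(read_state()['position'])
im=np.hstack([cv2.resize(a[120:330,170:490],(457,300)),cv2.resize(b[170:350,160:360],(333,300))])
cv2.imwrite("pics/k3.png",im[:,:,::-1])
E
```

```text
[0.57469411 0.1196383  0.36422247]
```

View pics/k3.png

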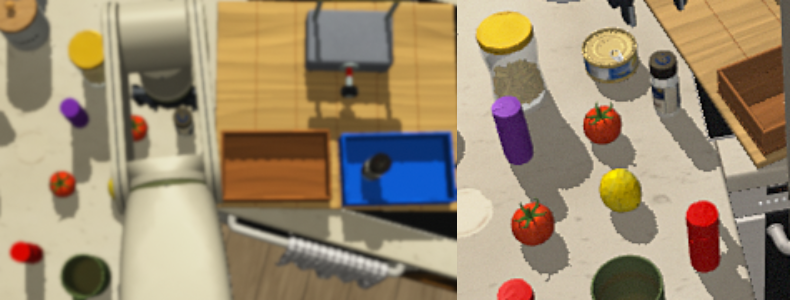

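The first jar stands in the caddy and nothing else has moved. Next, the blue-label jar.

Emit:
servo_tool:
  rows:
    - [[0,0,0],[0,0.18,0],0.72]
    - [[0,0,0],[0,0,1],0.72]
    - [[0,0,0],[0,0,1],0.72]
    - [[0,0,0],[0,0,1],0.72]
    - [[0,0,0],[0,0,1],0.72]
    - [[0,0,0],[0,0,1],0.72]
    - [[0,0,0],[0,0,0.6],0.72]
    - [[0,0,0],[0,0,0],0.72]

```text
t: 13.15
position: [0.5726, 0.1127, 0.2193]
ee_rot: [[1.0, -0.002, -0.007], [-0.002, -1.0, -0.001], [-0.007, 0.001, -1.0]]
contact_force: [-0.9, 0.3, -1.1]
opening: 0.0611
grip_force: 0.0
```

Emit:
servo_tool:
  rows:
    - [[0,0,0],[0,0,0],0.2]
    - [[0,0,0],[0,0,0],0.2]
    - [[0,0,0],[0,0,0],0.2]
    - [[0,0,0],[0,0,0],0.2]
    - [[0,0,0],[0,0,0],0.2]
    - [[0,0,0],[0,0,0],0.2]
    - [[0,0,0],[0,0,0],0.2]
    - [[0,0,0],[0,0,0],0.2]
  force: 50

```text
t: 13.82
position: [0.5754, 0.1145, 0.2249]
ee_rot: [[1.0, 0.0, 0.002], [0.0, -1.0, -0.0], [0.002, 0.0, -1.0]]
contact_force: [-0.4, -0.8, 6.0]
opening: 0.0403
grip_force: 50.0
```

Emit:
servo_tool:
  rows:
    - [[0,0,0],[0,0,-1],0.2]
    - [[0,0,0],[0,0,-1],0.2]
    - [[0,0,0],[0,0,-1],0.2]
    - [[0,0,0],[0,0,-1],0.2]
    - [[0,0,0],[0,0,-1],0.2]
    - [[0,0,0],[0,0,-1],0.2]
    - [[0,0,0],[0,0,-0.6],0.2]
    - [[0,0,0],[0,0,0],0.2]

```text
t: 14.48
position: [0.5757, 0.1148, 0.3934]
ee_rot: [[1.0, 0.0, 0.007], [0.0, -1.0, 0.001], [0.007, -0.001, -1.0]]
contact_force: [1.3, 0.1, -1.7]
opening: 0.0396
grip_force: 49.7
```

Emit:
servo_tool:
  rows:
    - [[0,0,0],[-0.18,0.98,0],0.2]
    - [[0,0,0],[-0.18,0.98,0],0.2]
    - [[0,0,0],[-0.18,0.98,0],0.2]
    - [[0,0,0],[-0.18,0.98,0],0.2]
    - [[0,0,0],[-0.18,0.98,0],0.2]
    - [[0,0,0],[-0.18,0.98,0],0.2]
    - [[0,0,0],[-0.18,0.98,0],0.2]
    - [[0,0,0],[-0.18,0.98,0],0.2]
    - [[0,0,0],[-0.18,0.98,0],0.2]
    - [[0,0,0],[-0.18,0.98,0],0.2]

```text
t: 15.32
position: [0.529, -0.1315, 0.3866]
ee_rot: [[1.0, 0.0, -0.002], [0.0, -1.0, 0.001], [-0.002, -0.001, -1.0]]
contact_force: [0.0, 1.0, -0.2]
opening: 0.04
grip_force: 49.8
```

Emit:
servo_tool:
  rows:
    - [[0,0,0],[-0.17,0.98,0],0.2]
    - [[0,0,0],[-0.17,0.98,0],0.2]
    - [[0,0,0],[-0.17,0.98,0],0.2]
    - [[0,0,0],[-0.17,0.98,0],0.2]
    - [[0,0,0],[-0.17,0.98,0],0.2]
    - [[0,0,0],[-0.17,0.98,0],0.2]
    - [[0,0,0],[-0.17,0.98,0],0.2]
    - [[0,0,0],[-0.17,0.98,0],0.2]
    - [[0,0,0],[-0.17,0.98,0],0.2]
    - [[0,0,0],[-0.17,0.98,0],0.2]
    - [[0,0,0],[0,0,0],0.2]

```text
t: 16.23
position: [0.4857, -0.379, 0.3863]
ee_rot: [[1.0, -0.003, -0.002], [-0.003, -1.0, -0.0], [-0.002, 0.0, -1.0]]
contact_force: [0.3, -0.8, -0.8]
opening: 0.0399
grip_force: 49.9
```

Emit:
servo_tool:
  rows:
    - [[0,0,0],[0,0,1],0.2]
    - [[0,0,0],[0,0,1],0.2]
    - [[0,0,0],[0,0,1],0.2]
    - [[0,0,0],[0,0,1],0.2]
    - [[0,0,0],[0,0,0.7],0.2]
    - [[0,0,0],[0,0,0.5],0.2]
    - [[0,0,0],[0,0,0.2],0.2]
    - [[0,0,0],[0,0,0],0.2]
    - [[0,0,0],[0,0,0],0.2]

```text
t: 16.98
position: [0.4876, -0.3755, 0.2539]
ee_rot: [[1.0, 0.0, 0.0], [0.0, -1.0, -0.0], [0.0, 0.0, -1.0]]
contact_force: [-0.3, -1.0, -1.3]
opening: 0.0397
grip_force: 49.9
```

Emit:
servo_tool:
  rows:
    - [[0,0,0],[0,0,0],0.72]
    - [[0,0,0],[0,0,0],0.72]
    - [[0,0,0],[0,0,0],0.72]
    - [[0,0,0],[0,0,0],0.72]
    - [[0,0,0],[0,0,0],0.72]
    - [[0,0,0],[0,0,-0.5],0.72]
    - [[0,0,0],[0,0,-1],0.72]
    - [[0,0,0],[0,0,-1],0.72]
    - [[0,0,0],[0,0,-1],0.72]
    - [[0,0,0],[0,0,-1],0.72]
    - [[0,0,0],[0,0,-0.4],0.72]

```text
t: 17.9
position: [0.4879, -0.3761, 0.3816]
ee_rot: [[1.0, 0.0, 0.005], [0.0, -1.0, -0.004], [0.005, 0.004, -1.0]]
contact_force: [0.0, -1.2, 1.1]
opening: 0.0614
grip_force: 0.0
```

Emit:
servo_tool:
  rows:
    - [[0,0,0],[0.14,-1,0],0.95]
    - [[0,0,0],[0.14,-1,0],0.95]
    - [[0,0,0],[0.14,-1,0],0.95]
    - [[0,0,0],[0.14,-1,0],0.95]
    - [[0,0,0],[0.14,-1,0],0.95]
    - [[0,0,0],[0.14,-1,0],0.95]
    - [[0,0,0],[0.14,-1,0],0.95]
    - [[0,0,0],[0.14,-1,0],0.95]
    - [[0,0,0],[0.14,-1,0],0.95]
    - [[0,0,0],[0.14,-1,0],0.95]
    - [[0,0,0],[0.14,-1,0],0.95]
    - [[0,0,0],[0.14,-1,0],0.95]

```text
t: 18.9
position: [0.5291, -0.0742, 0.3759]
ee_rot: [[1.0, 0.0, -0.0], [0.0, -1.0, 0.0], [-0.0, -0.0, -1.0]]
contact_force: [0.6, -0.4, -0.8]
opening: 0.0814
grip_force: 0.0
```

Emit:
servo_tool:
  rows:
    - [[0,0,0],[0.14,-1,0],0.95]
    - [[0,0,0],[0.14,-1,0],0.95]
    - [[0,0,0],[0.14,-1,0],0.95]
    - [[0,0,0],[0.14,-1,0],0.95]
    - [[0,0,0],[0.14,-1,0],0.95]
    - [[0,0,0],[0.14,-1,0],0.95]
    - [[0,0,0],[0.14,-1,0],0.95]
    - [[0,0,0],[0.14,-1,0],0.95]
    - [[0,0,0],[0.14,-1,0],0.95]
    - [[0,0,0],[0.14,-1,0],0.95]
    - [[0,0,0],[0.14,-0.9,0],0.95]
    - [[0,0,0],[0,0,0],0.95]

```text
t: 19.9
position: [0.5674, 0.2005, 0.3757]
ee_rot: [[1.0, 0.003, -0.0], [0.003, -1.0, 0.002], [-0.0, -0.002, -1.0]]
contact_force: [0.9, -0.4, 0.5]
opening: 0.0813
grip_force: 0.0
```

```bash
python3 - <<'E'
from h import *
a=camera("top");b=camera("scene");print(read_state()['position'])
im=np.hstack([cv2.resize(a[120:330,170:490],(457,300)),cv2.resize(b[170:350,160:360],(333,300))])
cv2.imwrite("pics/k4.png",im[:,:,::-1])
E
```

```text
[0.56746482 0.19765111 0.37557763]
```

View pics/k4.png

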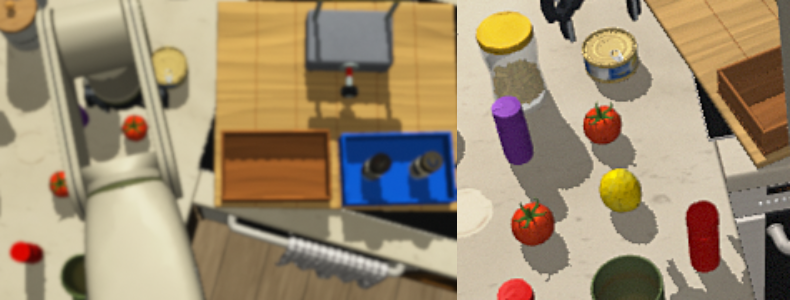

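Both jars stand in the caddy and the tomatoes and lemon are unchanged. Now tomato A.

Emit:
servo_tool:
  rows:
    - [[0,0,0],[0.1,-0.82,0],1]
    - [[0,0,0],[0,0,1],1]
    - [[0,0,0],[0,0,1],1]
    - [[0,0,0],[0,0,1],1]
    - [[0,0,0],[0,0,1],1]
    - [[0,0,0],[0,0,1],1]
    - [[0,0,0],[0,0,1],1]
    - [[0,0,0],[0,0,0.8],1]
    - [[0,0,0],[0,0,0.4],1]
    - [[0,0,0],[0,0,0],1]

```text
t: 20.83
position: [0.5688, 0.216, 0.1929]
ee_rot: [[1.0, -0.001, -0.005], [-0.001, -1.0, -0.002], [-0.005, 0.002, -1.0]]
contact_force: [-0.6, 0.2, -0.7]
opening: 0.0855
grip_force: 0.0
```

Emit:
servo_tool:
  rows:
    - [[0,0,0],[0,0,0],0.4]
    - [[0,0,0],[0,0,0],0.4]
    - [[0,0,0],[0,0,0],0.4]
    - [[0,0,0],[0,0,0],0.4]
    - [[0,0,0],[0,0,0],0.4]
    - [[0,0,0],[0,0,0],0.4]
    - [[0,0,0],[0,0,0],0.4]
    - [[0,0,0],[0,0,0],0.4]
  force: 40

```text
t: 21.5
position: [0.5714, 0.218, 0.1987]
ee_rot: [[1.0, 0.0, 0.004], [0.0, -1.0, 0.001], [0.004, -0.001, -1.0]]
contact_force: [-1.2, -0.1, 6.2]
opening: 0.0491
grip_force: 41.6
```

It's gripping high (49 mm opening), so I'll re-grip 11 mm lower.

Emit:
servo_tool:
  rows:
    - [[0,0,0],[0,0,0],0.9]
    - [[0,0,0],[0,0,0],0.9]
    - [[0,0,0],[0,0,0],0.9]
    - [[0,0,0],[0,0,0.25],0.9]
    - [[0,0,0],[0,0,0.2],0.9]
    - [[0,0,0],[0,0,0],0.9]

```text
t: 22.0
position: [0.5693, 0.2172, 0.1827]
ee_rot: [[1.0, 0.0, -0.003], [0.0, -1.0, -0.001], [-0.003, 0.001, -1.0]]
contact_force: [0.1, 0.3, -0.6]
opening: 0.0767
grip_force: 0.0
```

Emit:
servo_tool:
  rows:
    - [[0,0,0],[0,0,0],0.4]
    - [[0,0,0],[0,0,0],0.4]
    - [[0,0,0],[0,0,0],0.4]
    - [[0,0,0],[0,0,0],0.4]
    - [[0,0,0],[0,0,0],0.4]
    - [[0,0,0],[0,0,0],0.4]
    - [[0,0,0],[0,0,0],0.4]
    - [[0,0,0],[0,0,0],0.4]

```text
t: 22.67
position: [0.5703, 0.2175, 0.185]
ee_rot: [[1.0, 0.0, 0.001], [0.0, -1.0, 0.0], [0.001, -0.0, -1.0]]
contact_force: [-0.8, 0.9, 1.4]
opening: 0.0497
grip_force: 41.7
```

Emit:
servo_tool:
  rows:
    - [[0,0,0],[0,0,-1],0.4]
    - [[0,0,0],[0,0,-1],0.4]
    - [[0,0,0],[0,0,-1],0.4]
    - [[0,0,0],[0,0,-1],0.4]
    - [[0,0,0],[0,0,-1],0.4]
    - [[0,0,0],[-0.14,0.97,0],0.4]
    - [[0,0,0],[-0.14,0.97,0],0.4]
    - [[0,0,0],[-0.14,0.97,0],0.4]
    - [[0,0,0],[-0.14,0.97,0],0.4]
    - [[0,0,0],[-0.14,0.97,0],0.4]
    - [[0,0,0],[-0.14,0.97,0],0.4]

```text
t: 23.58
position: [0.5486, 0.0709, 0.3093]
ee_rot: [[1.0, 0.0, -0.001], [0.0, -1.0, -0.0], [-0.001, 0.0, -1.0]]
contact_force: [-0.1, 0.2, -0.6]
opening: 0.0498
grip_force: 41.8
```

Emit:
servo_tool:
  rows:
    - [[0,0,0],[-0.14,0.97,0],0.4]
    - [[0,0,0],[-0.14,0.97,0],0.4]
    - [[0,0,0],[-0.14,0.97,0],0.4]
    - [[0,0,0],[-0.14,0.97,0],0.4]
    - [[0,0,0],[-0.14,0.97,0],0.4]
    - [[0,0,0],[-0.14,0.97,0],0.4]
    - [[0,0,0],[-0.14,0.97,0],0.4]
    - [[0,0,0],[-0.14,0.97,0],0.4]
    - [[0,0,0],[0,0,0],0.4]
    - [[0,0,0],[0,0,0],0.4]

```text
t: 24.42
position: [0.5208, -0.1231, 0.3094]
ee_rot: [[1.0, -0.002, -0.001], [-0.002, -1.0, 0.0], [-0.001, -0.0, -1.0]]
contact_force: [-1.2, 0.4, -1.7]
opening: 0.0497
grip_force: 41.9
```

Emit:
servo_tool:
  rows:
    - [[0,0,0],[0,0,1],0.4]
    - [[0,0,0],[0,0,1],0.4]
    - [[0,0,0],[0,0,1],0.4]
    - [[0,0,0],[0,0,0.5],0.4]
    - [[0,0,0],[0,0,0.3],0.4]
    - [[0,0,0],[0,0,0],0.4]
    - [[0,0,0],[0,0,0],0.82]
    - [[0,0,0],[0,0,0],0.82]
    - [[0,0,0],[0,0,0],0.82]
    - [[0,0,0],[0,0,0],0.82]
    - [[0,0,0],[0,0,0],0.82]

```text
t: 25.33
position: [0.5217, -0.1222, 0.2157]
ee_rot: [[1.0, 0.0, 0.002], [0.0, -1.0, -0.001], [0.002, 0.001, -1.0]]
contact_force: [0.7, 0.5, 0.5]
opening: 0.07
grip_force: 0.0
```

Emit:
servo_tool:
  rows:
    - [[0,0,0],[0,0,-0.5],0.82]
    - [[0,0,0],[0,0,-1],0.82]
    - [[0,0,0],[0,0,-1],0.82]
    - [[0,0,0],[0,0,-1],0.82]
    - [[0,0,0],[0,0,-1],0.82]
    - [[0,0,0],[-0.2,-0.97,0],0.9]
    - [[0,0,0],[-0.2,-0.97,0],0.9]
    - [[0,0,0],[-0.2,-0.97,0],0.9]
    - [[0,0,0],[-0.2,-0.97,0],0.9]
    - [[0,0,0],[-0.2,-0.97,0],0.9]
    - [[0,0,0],[-0.2,-0.97,0],0.9]

```text
t: 26.25
position: [0.4909, 0.0245, 0.3285]
ee_rot: [[1.0, -0.0, 0.001], [-0.0, -1.0, 0.0], [0.001, -0.0, -1.0]]
contact_force: [0.9, -0.5, 0.5]
opening: 0.0771
grip_force: 0.0
```

```bash
python3 - <<'E'
from h import *
a=camera("top");b=camera("scene");print(read_state()['position'])
im=np.hstack([cv2.resize(a[120:330,170:490],(457,300)),cv2.resize(b[170:350,160:360],(333,300))])
cv2.imwrite("pics/k5.png",im[:,:,::-1])
E
```

```text
[0.49059856 0.02607923 0.32836959]
```

View pics/k5.png

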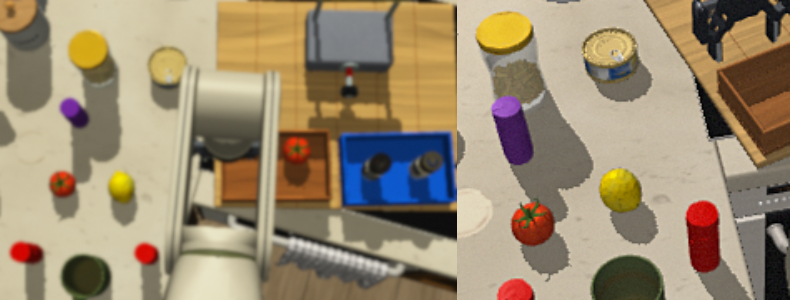

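Tomato A is in the crate, and the lemon and tomato B haven't moved. Now the lemon.

Emit:
servo_tool:
  rows:
    - [[0,0,0],[-0.2,-0.97,0],1]
    - [[0,0,0],[-0.2,-0.97,0],1]
    - [[0,0,0],[-0.2,-0.97,0],1]
    - [[0,0,0],[-0.2,-0.97,0],1]
    - [[0,0,0],[-0.2,-0.97,0],1]
    - [[0,0,0],[-0.2,-0.97,0],1]
    - [[0,0,0],[-0.2,-0.97,0],1]
    - [[0,0,0],[-0.2,-0.97,0],1]
    - [[0,0,0],[-0.17,-0.9,0],1]
    - [[0,0,0],[0,0,0],1]
    - [[0,0,0],[0,0,0],1]

```text
t: 27.27
position: [0.4471, 0.2404, 0.328]
ee_rot: [[1.0, 0.002, 0.001], [0.002, -1.0, -0.0], [0.001, 0.0, -1.0]]
contact_force: [0.6, 0.5, 0.9]
opening: 0.0853
grip_force: 0.0
```

Emit:
servo_tool:
  rows:
    - [[0,0,0],[0,0,1],1]
    - [[0,0,0],[0,0,1],1]
    - [[0,0,0],[0,0,1],1]
    - [[0,0,0],[0,0,1],1]
    - [[0,0,0],[0,0,0.9],1]
    - [[0,0,0],[0,0,0.6],1]
    - [[0,0,0],[0,0,0.3],1]
    - [[0,0,0],[0,0,0],1]
    - [[0,0,0],[0,0,0],1]

```text
t: 28.02
position: [0.4475, 0.2393, 0.1828]
ee_rot: [[1.0, -0.001, 0.0], [-0.001, -1.0, -0.0], [0.0, 0.0, -1.0]]
contact_force: [0.3, 0.0, 0.4]
opening: 0.0852
grip_force: 0.0
```

Emit:
servo_tool:
  rows:
    - [[0,0,0],[0,-0.12,0],0.4]
    - [[0,0,0],[0,0,0],0.4]
    - [[0,0,0],[0,0,0],0.4]
    - [[0,0,0],[0,0,0],0.4]
    - [[0,0,0],[0,0,0],0.4]
    - [[0,0,0],[0,0,0],0.4]
    - [[0,0,0],[0,0,0],0.4]
    - [[0,0,0],[0,0,0],0.4]
  force: 40

```text
t: 28.68
position: [0.4477, 0.2434, 0.1842]
ee_rot: [[1.0, 0.001, 0.002], [0.001, -1.0, 0.001], [0.002, -0.001, -1.0]]
contact_force: [-2.4, -1.0, 8.5]
opening: 0.0538
grip_force: 40.6
```

Emit:
servo_tool:
  rows:
    - [[0,0,0],[0,0,-1],0.4]
    - [[0,0,0],[0,0,-1],0.4]
    - [[0,0,0],[0,0,-1],0.4]
    - [[0,0,0],[0,0,-1],0.4]
    - [[0,0,0],[0,0,-1],0.4]
    - [[0,0,0],[0.12,0.93,0],0.4]
    - [[0,0,0],[0.12,0.93,0],0.4]
    - [[0,0,0],[0.12,0.93,0],0.4]
    - [[0,0,0],[0.12,0.93,0],0.4]
    - [[0,0,0],[0.12,0.93,0],0.4]
    - [[0,0,0],[0.12,0.93,0],0.4]

```text
t: 29.6
position: [0.4649, 0.1025, 0.3079]
ee_rot: [[1.0, 0.001, 0.001], [0.001, -1.0, 0.0], [0.001, -0.0, -1.0]]
contact_force: [-0.5, 0.6, -1.1]
opening: 0.0537
grip_force: 42.7
```

Emit:
servo_tool:
  rows:
    - [[0,0,0],[0.12,0.93,0],0.4]
    - [[0,0,0],[0.12,0.93,0],0.4]
    - [[0,0,0],[0.12,0.93,0],0.4]
    - [[0,0,0],[0.12,0.93,0],0.4]
    - [[0,0,0],[0.12,0.93,0],0.4]
    - [[0,0,0],[0.12,0.93,0],0.4]
    - [[0,0,0],[0,0,0],0.4]
    - [[0,0,0],[0,0,0],0.4]

```text
t: 30.27
position: [0.4831, -0.0369, 0.3077]
ee_rot: [[1.0, -0.002, 0.001], [-0.002, -1.0, -0.0], [0.001, 0.0, -1.0]]
contact_force: [-0.1, -0.3, -0.7]
opening: 0.0535
grip_force: 42.7
```

Emit:
servo_tool:
  rows:
    - [[0,0,0],[0,0,1],0.4]
    - [[0,0,0],[0,0,1],0.4]
    - [[0,0,0],[0,0,1],0.4]
    - [[0,0,0],[0,0,0.5],0.4]
    - [[0,0,0],[0,0,0.3],0.4]
    - [[0,0,0],[0,0,0],0.4]
    - [[0,0,0],[0,0,0],0.82]
    - [[0,0,0],[0,0,0],0.82]
    - [[0,0,0],[0,0,0],0.82]
    - [[0,0,0],[0,0,0],0.82]
    - [[0,0,0],[0,0,0],0.82]

```text
t: 31.18
position: [0.4835, -0.0361, 0.2132]
ee_rot: [[1.0, 0.0, 0.002], [0.0, -1.0, -0.0], [0.002, 0.0, -1.0]]
contact_force: [-0.3, -0.2, -0.7]
opening: 0.0697
grip_force: 0.0
```

Emit:
servo_tool:
  rows:
    - [[0,0,0],[0,0,-0.5],0.82]
    - [[0,0,0],[0,0,-1],0.82]
    - [[0,0,0],[0,0,-1],0.82]
    - [[0,0,0],[0,0,-1],0.82]
    - [[0,0,0],[0,0,-1],0.82]
    - [[0,0,0],[-0.08,-0.95,0],0.9]
    - [[0,0,0],[-0.08,-0.95,0],0.9]
    - [[0,0,0],[-0.08,-0.95,0],0.9]
    - [[0,0,0],[-0.08,-0.95,0],0.9]
    - [[0,0,0],[-0.08,-0.95,0],0.9]
    - [[0,0,0],[-0.08,-0.95,0],0.9]

```text
t: 32.1
position: [0.4708, 0.1075, 0.3252]
ee_rot: [[1.0, -0.0, 0.001], [-0.0, -1.0, 0.0], [0.001, -0.0, -1.0]]
contact_force: [1.3, -0.7, 0.1]
opening: 0.0768
grip_force: 0.0
```

```bash
python3 - <<'E'
from h import *
a=camera("top");b=camera("scene");print(read_state()['position'])
im=np.hstack([cv2.resize(a[120:330,170:490],(457,300)),cv2.resize(b[170:350,160:360],(333,300))])
cv2.imwrite("pics/k6.png",im[:,:,::-1])
E
```

```text
[0.47058964 0.10896184 0.32512932]
```

View pics/k6.png

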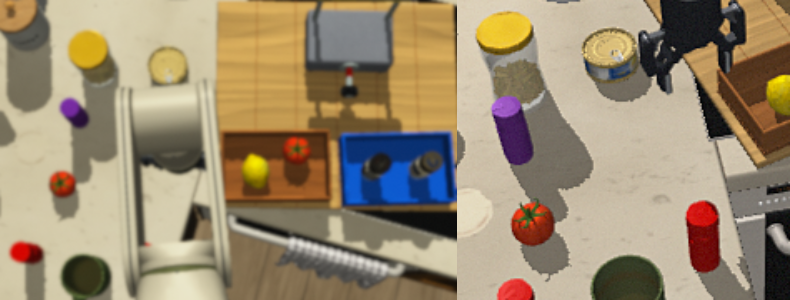

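The lemon is in the crate at (255,170) and tomato B is still in place at (62,183). Now tomato B.

Emit:
servo_tool:
  rows:
    - [[0,0,0],[-0.08,-0.94,0],1]
    - [[0,0,0],[-0.08,-0.94,0],1]
    - [[0,0,0],[-0.08,-0.94,0],1]
    - [[0,0,0],[-0.08,-0.94,0],1]
    - [[0,0,0],[-0.08,-0.94,0],1]
    - [[0,0,0],[-0.08,-0.94,0],1]
    - [[0,0,0],[-0.08,-0.94,0],1]
    - [[0,0,0],[-0.08,-0.94,0],1]
    - [[0,0,0],[-0.08,-0.94,0],1]
    - [[0,0,0],[-0.08,-0.94,0],1]
    - [[0,0,0],[-0.08,-0.94,0],1]
    - [[0,0,0],[0,0,0],1]

```text
t: 33.2
position: [0.4486, 0.3675, 0.325]
ee_rot: [[1.0, 0.002, 0.0], [0.002, -1.0, 0.002], [0.0, -0.002, -1.0]]
contact_force: [0.1, -0.1, -0.3]
opening: 0.0856
grip_force: 0.0
```

Emit:
servo_tool:
  rows:
    - [[0,0,0],[0,0,1],1]
    - [[0,0,0],[0,0,1],1]
    - [[0,0,0],[0,0,1],1]
    - [[0,0,0],[0,0,1],1]
    - [[0,0,0],[0,0,0.8],1]
    - [[0,0,0],[0,0,0.5],1]
    - [[0,0,0],[0,0,0.2],1]
    - [[0,0,0],[0,0,0],1]
    - [[0,0,0],[0,0,0],1]

```text
t: 33.95
position: [0.4496, 0.365, 0.1882]
ee_rot: [[1.0, -0.0, 0.001], [-0.0, -1.0, 0.001], [0.001, -0.001, -1.0]]
contact_force: [-0.3, -0.4, 0.6]
opening: 0.0854
grip_force: 0.0
```

Emit:
servo_tool:
  rows:
    - [[0,0,0],[0,0,0],0.4]
    - [[0,0,0],[0,0,0],0.4]
    - [[0,0,0],[0,0,0],0.4]
    - [[0,0,0],[0,0,0],0.4]
    - [[0,0,0],[0,0,0],0.4]
    - [[0,0,0],[0,0,0],0.4]
    - [[0,0,0],[0,0,0],0.4]
    - [[0,0,0],[0,0,0],0.4]
  force: 40

```text
t: 34.62
position: [0.4495, 0.3654, 0.189]
ee_rot: [[1.0, 0.0, 0.002], [0.0, -1.0, 0.001], [0.002, -0.001, -1.0]]
contact_force: [-1.5, -1.7, 7.1]
opening: 0.05
grip_force: 41.3
```

Emit:
servo_tool:
  rows:
    - [[0,0,0],[0,0,-1],0.4]
    - [[0,0,0],[0,0,-1],0.4]
    - [[0,0,0],[0,0,-1],0.4]
    - [[0,0,0],[0,0,-1],0.4]
    - [[0,0,0],[0,0,-1],0.4]
    - [[0,0,0],[0.02,0.98,0],0.4]
    - [[0,0,0],[0.02,0.98,0],0.4]
    - [[0,0,0],[0.02,0.98,0],0.4]
    - [[0,0,0],[0.02,0.98,0],0.4]
    - [[0,0,0],[0.02,0.98,0],0.4]
    - [[0,0,0],[0.02,0.98,0],0.4]
    - [[0,0,0],[0.02,0.98,0],0.4]

```text
t: 35.62
position: [0.4523, 0.1924, 0.3127]
ee_rot: [[1.0, 0.001, 0.001], [0.001, -1.0, 0.0], [0.001, -0.0, -1.0]]
contact_force: [0.2, 0.5, -1.5]
opening: 0.0498
grip_force: 42.4
```

Emit:
servo_tool:
  rows:
    - [[0,0,0],[0.02,0.98,0],0.4]
    - [[0,0,0],[0.02,0.98,0],0.4]
    - [[0,0,0],[0.02,0.98,0],0.4]
    - [[0,0,0],[0.02,0.98,0],0.4]
    - [[0,0,0],[0.02,0.98,0],0.4]
    - [[0,0,0],[0.02,0.98,0],0.4]
    - [[0,0,0],[0.02,0.98,0],0.4]
    - [[0,0,0],[0.02,0.98,0],0.4]
    - [[0,0,0],[0.02,0.98,0],0.4]

```text
t: 36.37
position: [0.4568, -0.0282, 0.3127]
ee_rot: [[1.0, 0.0, 0.001], [0.0, -1.0, -0.0], [0.001, 0.0, -1.0]]
contact_force: [0.0, 0.3, -0.8]
opening: 0.0494
grip_force: 42.4
```

Emit:
servo_tool:
  rows:
    - [[0,0,0],[0.02,0.98,0],0.4]
    - [[0,0,0],[0.02,0.98,0],0.4]
    - [[0,0,0],[0.02,0.98,0],0.4]
    - [[0,0,0],[0.02,0.98,0],0.4]
    - [[0,0,0],[0,0,0],0.4]
    - [[0,0,0],[0,0,0],0.4]

```text
t: 36.87
position: [0.4589, -0.126, 0.3126]
ee_rot: [[1.0, -0.002, 0.0], [-0.002, -1.0, -0.0], [0.0, 0.0, -1.0]]
contact_force: [-0.9, 0.5, -1.3]
opening: 0.05
grip_force: 42.4
```

Emit:
servo_tool:
  rows:
    - [[0,0,0],[0,0,1],0.4]
    - [[0,0,0],[0,0,1],0.4]
    - [[0,0,0],[0,0,1],0.4]
    - [[0,0,0],[0,0,0.6],0.4]
    - [[0,0,0],[0,0,0.3],0.4]
    - [[0,0,0],[0,0,0],0.4]
    - [[0,0,0],[0,0,0],0.8]
    - [[0,0,0],[0,0,0],0.8]
    - [[0,0,0],[0,0,0],0.8]
    - [[0,0,0],[0,0,0],0.8]
    - [[0,0,0],[0,0,0],0.8]

```text
t: 37.78
position: [0.4595, -0.1252, 0.2157]
ee_rot: [[1.0, 0.0, 0.002], [0.0, -1.0, -0.001], [0.002, 0.001, -1.0]]
contact_force: [-0.8, 0.5, 0.4]
opening: 0.0685
grip_force: 0.0
```

Emit:
servo_tool:
  rows:
    - [[0,0,0],[0,0,-0.5],0.8]
    - [[0,0,0],[0,0,-1],0.8]
    - [[0,0,0],[0,0,-1],0.8]
    - [[0,0,0],[0,0,-1],0.8]
    - [[0,0,0],[0,0,-1],0.8]
    - [[0,0,0],[0,0,-1],0.8]
    - [[0,0,0],[0,0,-1],0.8]
    - [[0,0,0],[0,0,-1],0.8]

```text
t: 38.45
position: [0.4588, -0.125, 0.4039]
ee_rot: [[1.0, 0.0, 0.001], [0.0, -1.0, -0.0], [0.001, 0.0, -1.0]]
contact_force: [0.4, -0.5, 0.7]
opening: 0.0685
grip_force: 0.0
```

Emit:
servo_tool:
  rows:
    - [[0,0,0],[0,-1,0],0.8]
    - [[0,0,0],[0,-1,0],0.8]
    - [[0,0,0],[0,-1,0],0.8]
    - [[0,0,0],[0,-1,0],0.8]
    - [[0,0,0],[0,-1,0],0.8]
    - [[0,0,0],[0,-1,0],0.8]
    - [[0,0,0],[0,-1,0],0.8]
    - [[0,0,0],[0,-1,0],0.8]
    - [[0,0,0],[0,-1,0],0.8]

```text
t: 39.2
position: [0.4587, 0.1012, 0.4027]
ee_rot: [[1.0, 0.0, 0.001], [0.0, -1.0, 0.0], [0.001, -0.0, -1.0]]
contact_force: [0.4, -0.3, 0.7]
opening: 0.0684
grip_force: 0.0
```

```bash
python3 - <<'E'
from h import *
a=camera("top");print(read_state()['position'])
crop("","pics/k7.png",170,90,490,310,2.4,a)
E
```

```text
[0.45852629 0.10431115 0.4026855 ]
```

View pics/k7.png

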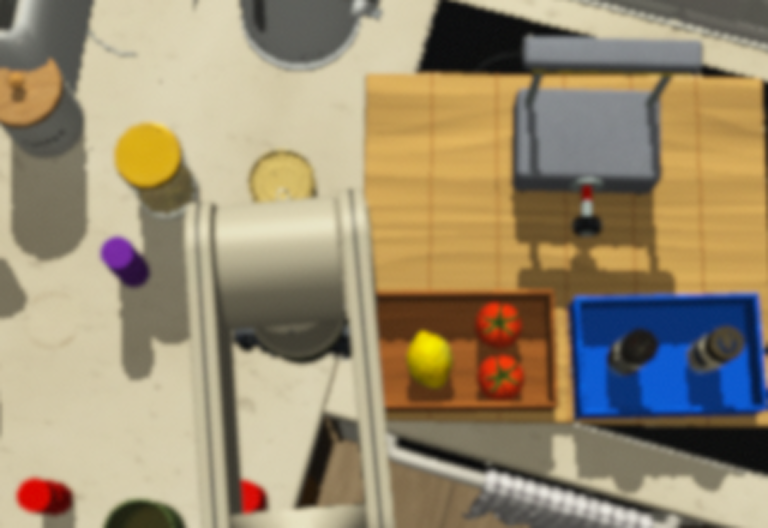

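All five items are in their bins and the knob is out at crop (587,222). Next I'll go back to it and push it home.

Emit:
servo_tool:
  rows:
    - [[0,0,0],[0.55,0.95,0],0.8]
    - [[0,0,0],[0.55,0.95,0],0.8]
    - [[0,0,0],[0.55,0.95,0],0.8]
    - [[0,0,0],[0.55,0.95,0],0.8]
    - [[0,0,0],[0.55,0.95,0],0.8]
    - [[0,0,0],[0.55,0.95,0],0.8]
    - [[0,0,0],[0.55,0.95,0],0.8]
    - [[0,0,0],[0.55,0.95,0],0.8]
    - [[0,0,0],[0.55,0.95,0],0.8]
    - [[0,0,0],[0.55,0.95,0],0.8]
    - [[0,0,0],[0.55,0.95,0],0.8]
    - [[0,0,0],[0.55,0.95,0],0.8]

```text
t: 40.25
position: [0.6244, -0.1866, 0.4024]
ee_rot: [[1.0, -0.0, 0.0], [-0.0, -1.0, -0.0], [0.0, 0.0, -1.0]]
contact_force: [-0.6, 0.1, 0.4]
opening: 0.0683
grip_force: 0.0
```

Emit:
servo_tool:
  rows:
    - [[0,0,0],[0.52,0.97,0],0.8]
    - [[0,0,0],[0.5,0.97,0],0.8]
    - [[0,0,0],[0,0,0],0.8]
    - [[0,0,0],[0,0,0],0.8]

```text
t: 40.58
position: [0.6495, -0.2351, 0.4014]
ee_rot: [[1.0, -0.002, -0.001], [-0.002, -1.0, 0.0], [-0.001, -0.0, -1.0]]
contact_force: [-0.2, -0.4, -0.0]
opening: 0.0684
grip_force: 0.0
```

Emit:
servo_tool:
  rows:
    - [[0,0,0],[0,-0.16,1],0.8]
    - [[0,0,0],[0,0,1],0.8]
    - [[0,0,0],[0,0,1],0.8]
    - [[0,0,0],[0,0,1],0.8]
    - [[0,0,0],[0,0,1],0.8]
    - [[0,0,0],[0,0,1],0.8]
    - [[0,0,0],[0,0,1],0.8]
    - [[0,0,0],[0,0,0.6],0.8]
    - [[0,0,0],[0,0,0],0.8]
    - [[0,0,0],[0,0,0],0.8]

```text
t: 41.42
position: [0.6492, -0.2288, 0.2119]
ee_rot: [[1.0, 0.001, -0.001], [0.001, -1.0, 0.001], [-0.001, -0.001, -1.0]]
contact_force: [0.3, -0.6, 0.2]
opening: 0.0682
grip_force: 0.0
```

Emit:
servo_tool:
  rows:
    - [[0,0,0],[0,0,0],0.2]
    - [[0,0,0],[0,0,0],0.2]
    - [[0,0,0],[0,0,0],0.2]
    - [[0,0,0],[0,0,0],0.2]
    - [[0,0,0],[0,0,0],0.2]
    - [[0,0,0],[0,0,0],0.2]
    - [[0,0,0],[0,0,0],0.2]
    - [[0,0,0],[0,0,0],0.2]
  force: 45

```text
t: 42.08
position: [0.6505, -0.229, 0.2152]
ee_rot: [[1.0, 0.0, 0.003], [0.0, -1.0, 0.0], [0.003, -0.0, -1.0]]
contact_force: [-1.9, 5.3, 8.8]
opening: 0.0342
grip_force: 44.4
```

Push +x by about 23 mm.

Emit:
servo_tool:
  rows:
    - [[0,0,0],[0.2,0,0],0.2]
    - [[0,0,0],[0.2,0,0],0.2]
    - [[0,0,0],[0.2,0,0],0.2]
    - [[0,0,0],[0.2,0,0],0.2]
    - [[0,0,0],[0.12,0,0],0.2]
    - [[0,0,0],[0,0,0],0.2]
    - [[0,0,0],[0,0,0],0.2]

```text
t: 42.67
position: [0.6717, -0.2294, 0.2151]
ee_rot: [[1.0, -0.0, -0.003], [-0.0, -1.0, 0.001], [-0.003, -0.001, -1.0]]
contact_force: [-18.2, 5.7, 17.8]
opening: 0.0344
grip_force: 45.3
```

Emit:
servo_tool:
  rows:
    - [[0,0,0],[0,0,0],0.9]
    - [[0,0,0],[0,0,0],0.9]
    - [[0,0,0],[0,0,0],0.9]
    - [[0,0,0],[0,0,0],0.9]
    - [[0,0,0],[0,0,-1],0.9]
    - [[0,0,0],[0,0,-1],0.9]
    - [[0,0,0],[0,0,-1],0.9]
    - [[0,0,0],[0,0,-1],0.9]
    - [[0,0,0],[0,0,-1],0.9]
    - [[0,0,0],[0,0,-1],0.9]
    - [[0,0,0],[0,0,-1],0.9]
    - [[0,0,0],[0,0,-0.5],0.9]

```text
t: 43.67
position: [0.673, -0.2297, 0.4042]
ee_rot: [[1.0, 0.0, 0.005], [0.0, -1.0, -0.002], [0.005, 0.002, -1.0]]
contact_force: [0.1, 0.1, 0.9]
opening: 0.0769
grip_force: 0.0
```

Emit:
servo_tool:
  rows:
    - [[0,0,0],[-0.7,-1,0],1]
    - [[0,0,0],[-0.7,-1,0],1]
    - [[0,0,0],[-0.7,-1,0],1]
    - [[0,0,0],[-0.7,-1,0],1]
    - [[0,0,0],[-0.7,-1,0],1]
    - [[0,0,0],[-0.7,-1,0],1]
    - [[0,0,0],[-0.7,-1,0],1]
    - [[0,0,0],[-0.7,-1,0],1]
    - [[0,0,0],[-0.7,-1,0],1]
    - [[0,0,0],[-0.7,-1,0],1]
    - [[0,0,0],[-0.7,-1,0],1]
    - [[0,0,0],[0,0,0],1]

```text
t: 44.67
position: [0.4777, 0.0488, 0.3992]
ee_rot: [[1.0, 0.003, -0.001], [0.003, -1.0, 0.002], [-0.001, -0.002, -1.0]]
contact_force: [0.1, 0.4, 0.3]
opening: 0.0855
grip_force: 0.0
```

```bash
python3 - <<'E'
from h import *
a=camera("top");b=camera("scene");print(read_state()['position'])
im=np.hstack([cv2.resize(a[90:290,170:490],(480,300)),cv2.resize(b[100:200,310:410],(300,300))])
cv2.imwrite("pics/k8.png",im[:,:,::-1])
E
```

```text
[0.47958869 0.0462596  0.39958248]
```

View pics/k8.png

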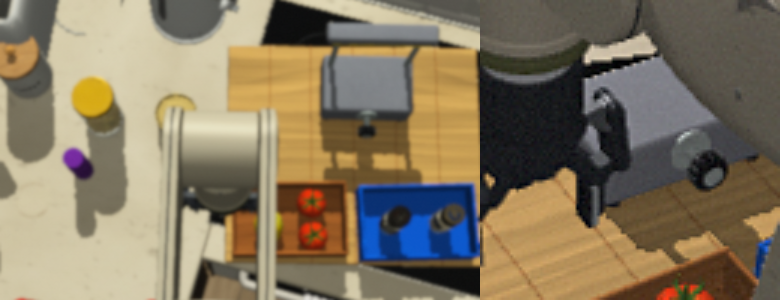

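The red band is gone, so the knob is home and the lamp is off. The items rest in their bins and the arm is clear.

```bash
python3 -c "
from cell import *
print(hand_in())"
```

```text
the job is handed in; nothing more can be done
None
```

I switched the lamp on, put both tomatoes and the lemon in the crate and both spice jars in the caddy, then switched the lamp off and handed the job in at about 45 s; no salt shaker was visible, so I took it as absent.

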